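Poke a bushing up out of its carrier on the knock-out stand

ROBOT

A 6-joint arm with a two-finger parallel gripper is mounted at the origin on a cart in front of the work surface, level with it; the furniture and walls round the work are solid. World frame = base frame: x ahead of the robot, y to its left, z up, the work surface at z = 0. Lengths are in m, angles in degrees, forces in N, time in s.
With the tool pointing down it reaches from about 0.375 to 0.9 m from the base axis. Payload 3.1 kg.
Tool frame: the origin (TCP) lies at the centre of the arm's flange, where the gripper is bolted on; the fingertips stand 182 mm ahead of it and the grasp point (between the pads) lies bot.grip_point_offset ahead of it (bot.grip_point_offset is the distance from the TCP to the grasp point, in m); x points along the fingers, z is the direction in which the jaws open and shut, and the axes are right-handed (so a half turn about x gives the same grasp; the last joint's range is limited). The gripper opens to 87 mm and grips with 3 to 60 N. Pads are 19 mm wide; open, the fingers measure 117 mm over their backs; the gripper's body (75 mm by 190 mm) begins 51 mm behind the grasp point.
Start: joints at [-82.305, 30.224, 82.088, -0, 67.689, -10.227], TCP at [0.192, -0.595, 0.405] pointing down, gripper open.
Joint ranges: [-176.69, 176.69], [-43.24, 126.21], [12.49, 139.97], [-82, 262], [0, 151.66], [-163.58, 163.58]. Speed limits (degrees/s): [159.86, 159.86, 180, 180, 180, 180].

INTERFACE

Orientations are given as a 3x3 rotation matrix whose columns are the frame's x, y, z axes.
In Python, from rig import bot gives the robot as it stands.
- The arm moves only by the tool step_arm, never from a script. Its argument "motion" is a list that holds one entry, the list of rows, each a list of 7 numbers: the turn, a rotation vector about the world's x, y, z in degrees, then the shift along the world's x, y, z in mm, then the finger opening in mm, from 0 to 87. A call has 1 to 12 rows; each row is the pose to reach, as a shift and turn from the pose commanded when the call began; what a row does not reach only later rows make up. A row lasts 1/12 s, in which the tool goes at most 41.7 mm and 7.16 degrees, less where a joint would pass 70% of its speed; a pose out of reach is approached as far as the arm can. A call with a gripper value outside its range is refused whole. The fingers move at their own pace and stop on an object; the grip force is fixed at half the most. Time passes only in rows, so rows that repeat a pose let the fingers close. It gives the time, the measured TCP pose, the force and the opening at its end, in the units of the state.
- bot.read_state(): the state, without advancing time (a new reading comes with each control period).
- bot.capture(name): name is "side" or "top" or "wrist"; returns a dict with "frame" (480x640x3 uint8, red, green, blue), "range_z" (480x640 float32, m along the optical axis (not along the pixel's ray), 0 where there is no reading), "fx", "fy", "cx", "cy" (pixels), "cam_to_world" (4x4, takes a point from camera to world coordinates). Camera axes: x right, y down, z forward; pixel columns grow to the right and rows downward; lengths in m; the calibration is good to about 2 mm. A picture is of the moment at which its call begins.
- bot.hand_in(): hands the job in, once; it reports no verdict.
The state is a dict: "time_s": time; "joint_positions": joint angles; "qvel": joint speeds; "tau": joint torques, N m; "position": TCP position; "tcp_rot": TCP orientation; "force": force on the tool from outside, world axes, zero at the start; "moment": the same for the moment, N m; "opening": opening from 0.0 (shut) to 1.0 (fully open).
Only numpy, scipy, OpenCV 4.12 (cv2) and the standard library are available. Lean on these libraries where they do the work, as an engineer would, in place of code of your own. Each camera call takes 0.05 s, during which the arm holds its last target.

TASK

The brass bushing sits below the rim of its aluminium carrier and cannot be gripped; poke it up from below. Take the carrier out of the grey dock, stand it upright on the open table between dock and stand and let go, then take it by its other two faces and lower it gently, without dropping it, between the blue guides of the knock-out stand until it is fully home on the base plate, so that the post enters the access hole and holds the bushing up proud of the carrier. Let go, and leave the other things on the table alone.

Things in the scene. Friction and masses are not known exactly. Their poses are not given: they have to be found in the camera images.
- carrier: Loose aluminium block, 64 mm (its x) by 48 mm (its y), 70 mm tall, 0.38 kg; origin at the centre of its underside, z up; a half turn about z changes nothing. A central 36 mm pocket opens in its top, ending 8 mm above the underside; a 27 mm access hole goes on through that floor. Starts in the dock. Hold it by two opposite upright faces about 50 mm above its underside.
- bushing: Loose brass sleeve, 34 mm outside, 14 mm bore, 58 mm long, 0.15 kg; origin at the centre of its lower end, z along its length. Starts standing in the carrier's pocket, lower end 8 mm above the carrier's underside, upper end 4 mm below the carrier's rim. Slides freely in the pocket (1 mm play all round).
- dock: Fixed grey parking dock; origin at the centre of its underside on the table. On its base plate (110 x 84 x 10 mm) the carrier stands centred, axes along the dock's. Two cheeks beside the carrier's x faces (x = +-34.7 to 43.7 mm, 44 mm wide along y, tops 72 mm above the table) leave only the carrier's y faces, 48 mm apart, free for fingers.
- stand: Fixed knock-out stand; origin at the centre of its underside on the table. Dark base plate 120 x 100 x 12 mm. Two blue guides (inner faces at y = +-27 mm, 44 mm long along x, flared tops 76 mm above the table) take the carrier's 48 mm width, its x along the stand's x, either way round; its 64 mm length does not fit. Open at +-x for fingers on the x faces.
- post_tip (a point): Top centre of the stand's bright steel post: 20 mm thick, bevelled tip, in the middle of the stand, 40 mm above the table and 28 mm above the base plate, wider than the bushing's bore. With the carrier fully home (underside 12 mm above the table) it holds the bushing's lower end 28 mm above the carrier's underside, its top 16 mm proud of the carrier between the fingers.
- gasket_orange: Bystander: small orange rubber gasket ring, 50 mm across, 9 mm thick, lying flat; origin at the middle of its underside.
- jar_black: Bystander: small glass jar with black lid, 54 mm across, 48 mm tall; origin at the middle of its underside.
- wrench_17: Bystander: steel combination wrench, 206 mm long, lying; origin at the middle of its underside.
- sight_glass: Bystander: steel and glass sight-glass fitting, 64 mm across, 80 mm tall, standing; origin at the middle of its underside.
- rinse_bottle: Bystander: white squeeze bottle, 70 mm across, 175 mm tall, standing; origin at the middle of its underside.
- vacuum_gauge: Bystander: round dial gauge with brass stem, 107 x 68 x 31 mm, lying; origin at the middle of its underside.
- tape_roll: Bystander: roll of tan tape, 86 mm across, 24 mm thick, lying flat; origin at the middle of its underside.
- parchment_roll: Bystander: roll of parchment paper, 264 mm long, 48 mm thick, lying; origin at the middle of its underside.

How it is judged (in metres and radians):
On the way:
1. the carrier stands upright on the bare table, more than 90 mm (centre to centre) from dock and stand, let go and at rest (height (world z) of carrier below 0.003 m and angle between carrier's own z axis and vertical below 0.05 rad and horizontal distance between carrier and dock above 0.09 m and horizontal distance between carrier and stand above 0.09 m and contact force between the fingers and carrier below 0.1 N and linear speed of carrier below 0.02 m/s), for 0.2 s.
At the end, for the whole second after the job is handed in: Carrier home on the stand (centre within 7 mm, underside within 3 mm of the base plate, upright within 0.05 rad, its x along the stand's x within 0.2 rad); bushing in its pocket with its lower end over 23 mm above the carrier's underside; both at rest, let go (horizontal distance between carrier and stand below 0.007 m and z of carrier in the frame of stand between 0.009 and 0.015 m and angle between carrier's own z axis and vertical below 0.05 rad and angle between the x axis of carrier and the x axis of stand, either way round below 0.2 rad and z of bushing in the frame of carrier above 0.023 m and horizontal distance between bushing and carrier below 0.005 m and linear speed of each of bushing, carrier below 0.02 m/s and contact force between the fingers and carrier below 0.1 N); the robot touches nothing.
It fails at once if the carrier is dropped onto the stand (it moves faster than 0.4 m/s within 30 mm of the stand's axis with its underside lower than 85 mm) (horizontal distance between carrier and stand below 0.03 m and height (world z) of carrier below 0.085 m and linear speed of carrier above 0.4 m/s).
It fails at once if a bystander is moved by more than 30 mm (distance of any of gasket_orange, jar_black, wrench_17, sight_glass, rinse_bottle, vacuum_gauge, tape_roll, parchment_roll from where it was at the start of the episode above 0.03 m).
It also fails if it takes over 54 s, if anything falls off the work surface, if the arm or the gripper's body presses on something with over 40 N, if the wrist force passes 120 N, or if a joint passes its speed limit or range.

## Working session

There is one attempt and no reset: what is moved stays moved. The work goes in short steps, Python scripts to look and compute and a tool call to move; the robot and the scene stay as the last step left them, time stands still between calls to the robot, and variables do not carry over. Pictures are saved under pics/ and viewed, and the job is handed in when it is done.

Besides the shell and the picture viewer there is one more tool, called after "Request:" as name([rows], argument=value, ...), one row to a line, values as JSON. step_arm: Moves the arm, as the interface text tells. Its arguments: {"type":"object","properties":{"motion":{"type":"array"}},"required":["motion"]}

```bash
ls; mkdir -p pics
python3 - <<'E'
from rig import bot
import cv2,numpy as np
s=bot.read_state();print({k:np.round(v,3).tolist() for k,v in s.items()},bot.grip_point_offset)
for n in["side","top","wrist"]:
    c=bot.capture(n);cv2.imwrite(f"pics/{n}0.png",c["frame"][:,:,::-1]);np.savez(f"{n}0.npz",**c)
    print(n,c["fx"],c["cx"],c["cy"],np.round(c["cam_to_world"],3).tolist())
E
```

```text
pics
{'time_s': 0.0, 'joint_positions': [-82.305, 30.278, 82.156, -0.0, 67.688, -10.229], 'qvel': [-0.004, -0.014, -0.076, -0.015, 0.021, 0.021], 'tau': [-0.001, -44.005, -17.659, 0.063, 0.058, -0.0], 'position': [0.192, -0.594, 0.404], 'tcp_rot': [[-0.0, 0.951, 0.308], [0.002, 0.308, -0.951], [-1.0, 0.0, -0.002]], 'force': [0.099, -0.324, -0.238], 'moment': [0.016, 0.019, 0.047], 'opening': 1.003} 0.1635
side 544.2281683795204 319.01467417997253 238.2978963104208 [[-0.177, 0.87, -0.46, 1.301], [0.984, 0.158, -0.078, 0.11], [0.005, -0.467, -0.884, 1.361], [0.0, 0.0, 0.0, 1.0]]
top 455.2777856113381 324.6737547965113 233.9857937868472 [[0.025, -0.987, 0.156, 0.429], [-1.0, -0.025, -0.001, -0.028], [0.005, -0.156, -0.988, 1.172], [0.0, 0.0, 0.0, 1.0]]
wrist 380.3250679964261 320.0296586019837 242.39341104081203 [[0.308, -0.906, -0.291, 0.273], [-0.951, -0.293, -0.093, -0.568], [-0.001, 0.306, -0.952, 0.385], [0.0, 0.0, 0.0, 1.0]]
```

View pics/top0.png

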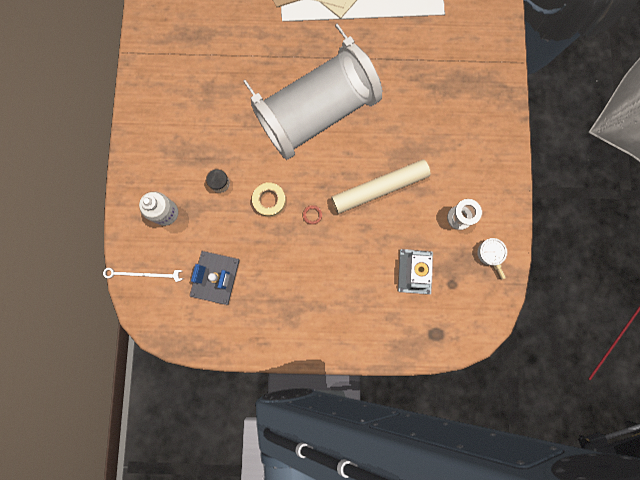

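View pics/side0.png

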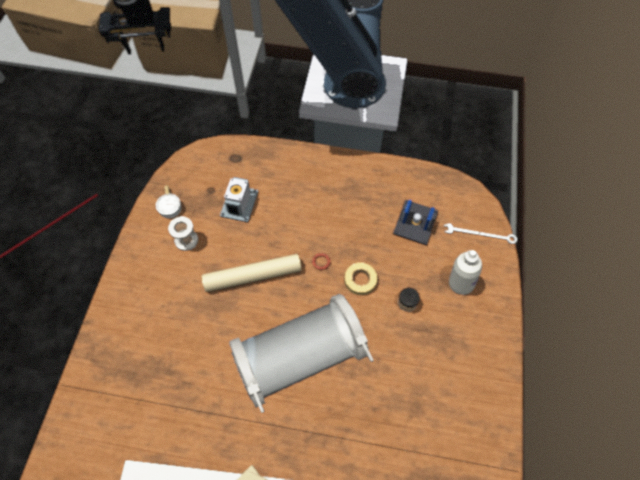

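The top view shows the stand at about (215,278) and the dock with the carrier at about (417,271). Between them, around (315,275), the table is open. I'll zoom in next.

```bash
cat > h.py <<'E'
import numpy as np,cv2
def load(n): return dict(np.load(n+".npz"))
def ray(c,u,v,z):
    T=c["cam_to_world"];d=T[:3,:3]@np.array([(u-c["cx"])/c["fx"],(v-c["cy"])/c["fy"],1.]);o=T[:3,3]
    return o+d*(z-o[2])/d[2]
def cloud(c):
    Z=c["range_z"].astype(float);v,u=np.indices(Z.shape)
    P=np.stack([(u-c["cx"])/c["fx"]*Z,(v-c["cy"])/c["fy"]*Z,Z],-1)
    P=P@c["cam_to_world"][:3,:3].T+c["cam_to_world"][:3,3];P[Z==0]=np.nan
    return P
E
python3 - <<'E'
from h import *
c=load("top0");P=cloud(c);f=c["frame"][:,:,::-1]
a=cv2.resize(f[240:315,180:250],None,fx=5.5,fy=5.5,interpolation=cv2.INTER_CUBIC)
b=cv2.resize(f[240:315,385:455],None,fx=5.5,fy=5.5,interpolation=cv2.INTER_CUBIC)
cv2.imwrite("pics/z0.png",np.hstack([a,b]))
print(ray(c,215,278,0),ray(c,417,271,.08))
for u,v in [(300,260),(215,300),(198,275),(222,280),(213,277),(415,258),(430,262),(404,272),(418,288)]: print(u,v,P[v,u].round(3))
# height histograms
for nm,(u0,u1,v0,v1) in dict(stand=(180,250,240,315),dock=(385,455,240,315)).items():
    z=P[v0:v1,u0:u1,2];h,e=np.histogram(z[np.isfinite(z)],bins=np.arange(-.01,.11,.004));print(nm,[(round(x,3),int(y)) for x,y in zip(e,h)])
E
```

```text
[0.49365518 0.24940103 0.        ] [ 0.5181292  -0.25251074  0.08      ]
300 260 [0.545 0.033 0.   ]
215 300 [0.438 0.243 0.013]
198 275 [0.497 0.277 0.058]
222 280 [0.485 0.214 0.076]
213 277 [0.494 0.246 0.037]
415 258 [ 0.549 -0.248  0.079]
430 262 [ 0.541 -0.284  0.079]
404 272 [ 0.521 -0.234  0.009]
418 288 [ 0.478 -0.258  0.062]
stand [(np.float64(-0.01), 24), (np.float64(-0.006), 786), (np.float64(-0.002), 2061), (np.float64(0.002), 449), (np.float64(0.006), 365), (np.float64(0.01), 901), (np.float64(0.014), 228), (np.float64(0.018), 20), (np.float64(0.022), 10), (np.float64(0.026), 23), (np.float64(0.03), 16), (np.float64(0.034), 28), (np.float64(0.038), 44), (np.float64(0.042), 21), (np.float64(0.046), 14), (np.float64(0.05), 12), (np.float64(0.054), 16), (np.float64(0.058), 31), (np.float64(0.062), 14), (np.float64(0.066), 13), (np.float64(0.07), 50), (np.float64(0.074), 85), (np.float64(0.078), 20), (np.float64(0.082), 0), (np.float64(0.086), 0), (np.float64(0.09), 0), (np.float64(0.094), 0), (np.float64(0.098), 0), (np.float64(0.102), 0)]
dock [(np.float64(-0.01), 19), (np.float64(-0.006), 764), (np.float64(-0.002), 2358), (np.float64(0.002), 695), (np.float64(0.006), 269), (np.float64(0.01), 212), (np.float64(0.014), 25), (np.float64(0.018), 10), (np.float64(0.022), 19), (np.float64(0.026), 10), (np.float64(0.03), 17), (np.float64(0.034), 13), (np.float64(0.038), 16), (np.float64(0.042), 16), (np.float64(0.046), 16), (np.float64(0.05), 9), (np.float64(0.054), 22), (np.float64(0.058), 29), (np.float64(0.062), 27), (np.float64(0.066), 56), (np.float64(0.07), 141), (np.float64(0.074), 171), (np.float64(0.078), 277), (np.float64(0.082), 42), (np.float64(0.086), 0), (np.float64(0.09), 0), (np.float64(0.094), 0), (np.float64(0.098), 0), (np.float64(0.102), 0)]
```

View pics/z0.png

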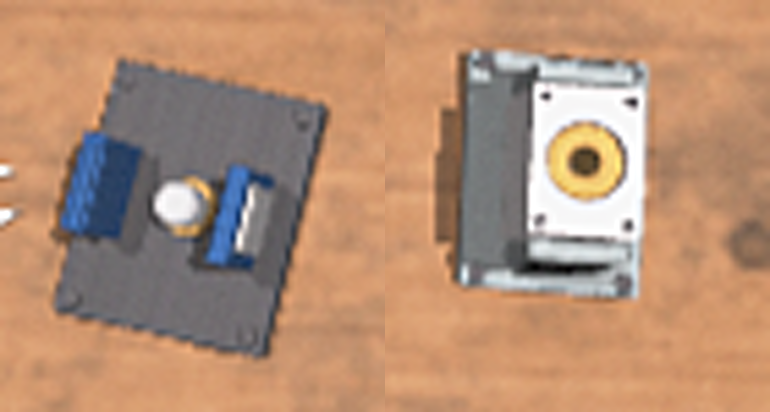

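```bash
cat > m.py <<'E'
from h import *
def rectfit(c,mask,z):
    cs,_=cv2.findContours(mask.astype(np.uint8),cv2.RETR_EXTERNAL,cv2.CHAIN_APPROX_NONE)
    k=cv2.convexHull(max(cs,key=cv2.contourArea)).reshape(-1,2).astype(float)
    W=np.array([ray(c,u,v,z)[:2] for u,v in k])*1000
    r=cv2.minAreaRect(W.astype(np.float32));return r,cv2.boxPoints(r)
def long_axis(r):
    b=cv2.boxPoints(r);e0=b[1]-b[0];e1=b[2]-b[1];e=e0 if np.hypot(*e0)>np.hypot(*e1) else e1
    a=np.degrees(np.arctan2(e[1],e[0]));return (a+90)%180-90
E
python3 - <<'E'
from m import *
for n in("top0","side0"):
    c=load(n);P=cloud(c);f=c["frame"].astype(int)
    hsv=cv2.cvtColor(c["frame"],cv2.COLOR_RGB2HSV)
    X,Y,Z=P[...,0],P[...,1],P[...,2]
    near=lambda x,y,r:(np.hypot(X-x,Y-y)<r)
    # carrier top
    m=near(.52,-.25,.08)&(Z>.070)&(hsv[...,2]>170)
    r,b=rectfit(c,m,.08);print(n,"carrier",r,long_axis(r))
    m=near(.52,-.25,.03)&(hsv[...,1]>110)&(Z>.06)
    v,u=np.nonzero(m);
    if len(u): print(" bush",ray(c,u.mean(),v.mean(),.076),len(u))
    m=near(.49,.25,.1)&(hsv[...,1]<70)&(hsv[...,2]<130)&(abs(Z-.012)<.008)
    r,b=rectfit(c,m,.012);print(" stand",r,long_axis(r))
    m=near(.51,-.25,.1)&(hsv[...,1]<90)&(abs(Z-.010)<.008)
    r,b=rectfit(c,m,.010);print(" dock",r,long_axis(r))
    m=near(.49,.25,.06)&(hsv[...,1]<60)&(hsv[...,2]>150)&(Z>.025)&(Z<.05)
    v,u=np.nonzero(m);print(" post",ray(c,u.mean(),v.mean(),.04),len(u))
E
```

```text
top0 carrier ((529.1346435546875, -262.6788330078125), (48.13890075683594, 73.64173126220703), 86.24989318847656) -3.7500992
 bush [ 0.5236071  -0.26348236  0.076     ] 124
 stand ((494.71087646484375, 248.71507263183594), (100.4066390991211, 117.14876556396484), 78.94065856933594) -11.059349
 dock ((523.9803466796875, -260.66796875), (84.02796936035156, 111.70275115966797), 89.32479095458984) -0.67520905
 post [0.49484955 0.24805077 0.04      ] 53
side0 carrier ((520.7569580078125, -259.2222595214844), (47.57899475097656, 71.36189270019531), 86.85552978515625) -3.1444855
 bush [ 0.521084   -0.26219112  0.076     ] 60
 stand ((496.2562561035156, 251.565185546875), (97.53275299072266, 121.19408416748047), 78.71040344238281) -11.289597
 dock ((525.0335083007812, -258.2015380859375), (84.9712142944336, 112.35417175292969), 87.27809143066406) -2.721901
 post [0.49609206 0.25134999 0.04      ] 32
```

Request:
step_arm([
  [[0,0,-3,30,30,0,87],[0,0,-6,58,58,0,87],[0,0,-9,86,86,0,87],[0,0,-12,114,114,0,87],[0,0,-15,142,142,0,87],[0,0,-18,170,170,0,87],[0,0,-21,198,198,0,87],[0,0,-21,226,226,0,87],[0,0,-21,254,254,0,87],[0,0,-21,282,282,0,87],[0,0,-21,310,310,0,87],[0,0,-21,332,332,0,87]],
])

```text
time_s: 1.15
position: [0.5259, -0.2602, 0.4045]
tcp_rot: [[0.0, 0.999, -0.052], [0.001, -0.052, -0.999], [-1.0, 0.0, -0.001]]
force: [-0.0, -0.9, 0.1]
opening: 1.0
```

Run:
```python
from rig import bot
from m import *
c=bot.capture("wrist");np.savez("w1.npz",**c);cv2.imwrite("pics/w1.png",c["frame"][:,:,::-1])
s=bot.read_state();print({k:np.round(v,3).tolist() for k,v in s.items()})
```

```text
{'time_s': 1.2, 'joint_positions': [-36.87, 27.326, 87.62, 0.319, 64.998, 55.823], 'qvel': [-3.931, -0.946, 2.063, -3.257, -0.448, -7.006], 'tau': [-4.566, -40.549, -16.174, -0.971, 0.142, 0.204], 'position': [0.529, -0.257, 0.405], 'tcp_rot': [[0.004, 0.999, -0.049], [0.003, -0.049, -0.999], [-1.0, 0.004, -0.004]], 'force': [1.855, 1.779, -0.006], 'moment': [0.083, -0.092, 0.032], 'opening': 1.003}
```

View pics/w1.png

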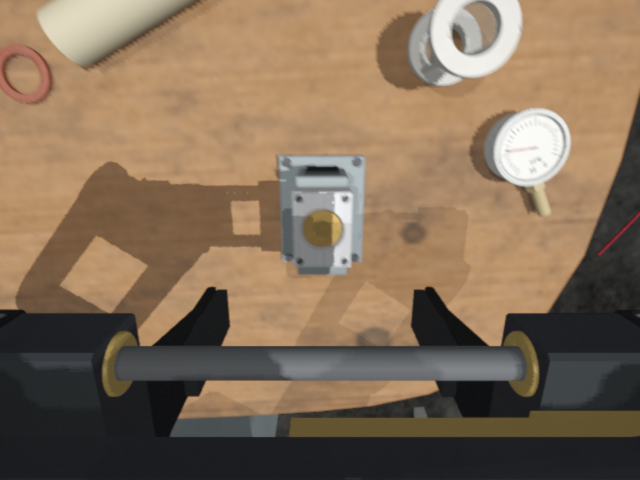

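The wrist view shows the carrier top centred near (322,235) and the bushing at (322,228). The dock plate runs from (279,155) to (365,262). The arm was still settling in that frame, so I'll capture again and measure.

Request:
step_arm([
  [[0,0,0,0,0,0,87],[0,0,0,0,0,0,87],[0,0,0,0,0,0,87]],
])

```text
time_s: 1.45
position: [0.5237, -0.2632, 0.4045]
tcp_rot: [[-0.001, 0.999, -0.054], [0.0, -0.054, -0.999], [-1.0, -0.001, 0.0]]
force: [0.1, 0.3, -0.6]
opening: 0.995
```

Run:
```python
from rig import bot
from m import *
c=bot.capture("wrist");np.savez("w2.npz",**c)
s=bot.read_state();print(s["position"],s["tcp_rot"],s["force"])
P=cloud(c);hsv=cv2.cvtColor(c["frame"],cv2.COLOR_RGB2HSV);X,Y,Z=[P[...,i] for i in range(3)]
d=np.hypot(X-.524,Y+.262)
print(ray(c,320,228,.08),np.nanmedian(Z[d<.02]))
m=(d<.055)&(Z>.077)
m=cv2.morphologyEx(m.astype(np.uint8),cv2.MORPH_OPEN,np.ones((3,3)))
r,b=rectfit(c,m,.08);print("carrier",r,long_axis(r))
m=(d<.09)&(abs(Z-.01)<.01)&(hsv[...,1]<70)
r,b=rectfit(c,m,.01);print("dock",r,long_axis(r))
m=(d<.03)&(hsv[...,1]>110)&(Z>.06)
v,u=np.nonzero(m);print("bush",ray(c,u.mean(),v.mean(),.076),len(u))
```

```text
[ 0.52355109 -0.26360769  0.40456404] [[-7.23108629e-04  9.98470274e-01 -5.52864202e-02]
 [ 2.84559145e-05 -5.52864140e-02 -9.98470536e-01]
 [-9.99999738e-01 -7.23575886e-04  1.15656983e-05]] [0.01366263 0.61234871 0.02297478]
[ 0.52267654 -0.26356446  0.08      ] 0.07673673066562994
carrier ((359.18450927734375, -246.43402099609375), (590.5069580078125, 221.13656616210938), 86.85286712646484) 86.852875
dock ((522.186279296875, -262.96923828125), (84.49027252197266, 110.1693115234375), 87.16291046142578) -2.8371048
bush [ 0.38748931 -0.27261389  0.076     ] 3090
```

Request:
step_arm([
  [[0,0,0,-1.5,0,-30,87],[0,0,0,-1.5,0,-60,87],[0,0,0,-1.5,0,-90,87],[0,0,0,-1.5,0,-115,87],[0,0,0,-1.5,0,-140,87],[0,0,0,-1.5,0,-155,87],[0,0,0,-1.5,0,-168,87],[0,0,0,-1.5,0,-176,87],[0,0,0,-1.5,0,-181,87],[0,0,0,-1.5,0,-181,87],[0,0,0,-1.5,0,-181,87],[0,0,0,-1.5,0,-181,87]],
])

```text
time_s: 2.5
position: [0.5231, -0.2631, 0.2247]
tcp_rot: [[0.001, 0.999, -0.054], [-0.001, -0.054, -0.999], [-1.0, 0.002, 0.001]]
force: [0.1, -0.2, 1.0]
opening: 1.0
```

Request:
step_arm([
  [[0,0,0,0,0,0,60],[0,0,0,0,0,0,50],[0,0,0,0,0,0,40],[0,0,0,0,0,0,40],[0,0,0,0,0,0,40],[0,0,0,0,0,0,40],[0,0,0,0,0,0,40],[0,0,0,0,0,0,40]],
])

```text
time_s: 3.17
position: [0.5229, -0.2626, 0.2238]
tcp_rot: [[0.0, 0.999, -0.054], [0.0, -0.054, -0.999], [-1.0, -0.0, -0.0]]
force: [-0.6, 0.5, 0.1]
opening: 0.55
```

Request:
step_arm([
  [[0,0,0,0,0,5,35],[0,0,0,0,0,12,35],[0,0,0,0,0,22,35],[0,0,0,0,0,34,35],[0,0,0,0,0,48,35],[0,0,0,0,0,62,35],[0,0,0,0,0,76,35],[0,0,0,0,0,90,35],[0,0,0,0,0,100,35],[0,0,0,0,0,108,35],[0,0,0,0,0,110,35],[0,0,0,0,0,110,35]],
])

```text
time_s: 4.17
position: [0.5228, -0.2627, 0.3346]
tcp_rot: [[0.001, 0.999, -0.054], [-0.001, -0.054, -0.999], [-1.0, 0.001, 0.001]]
force: [0.9, -0.3, -5.8]
opening: 0.55
```

Run:
```python
from rig import bot
from m import *
for n in("wrist","side"):
    c=bot.capture(n);f=c["frame"][:,:,::-1]
    if n=="side": f=cv2.resize(f[130:280,130:350],None,fx=3,fy=3)
    cv2.imwrite(f"pics/{n}3.png",f)
s=bot.read_state();print(s["position"],s["force"],s["moment"],s["opening"])
```

```text
[ 0.52254933 -0.26244136  0.33321633] [-0.56383241  0.54276951 -6.03505293] [-0.03421961  0.02035097  0.05826306] 0.550056320173681
```

View pics/wrist3.png

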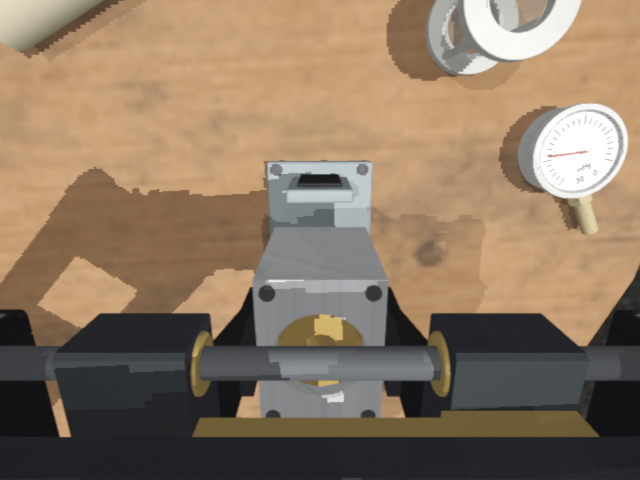

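View pics/side3.png

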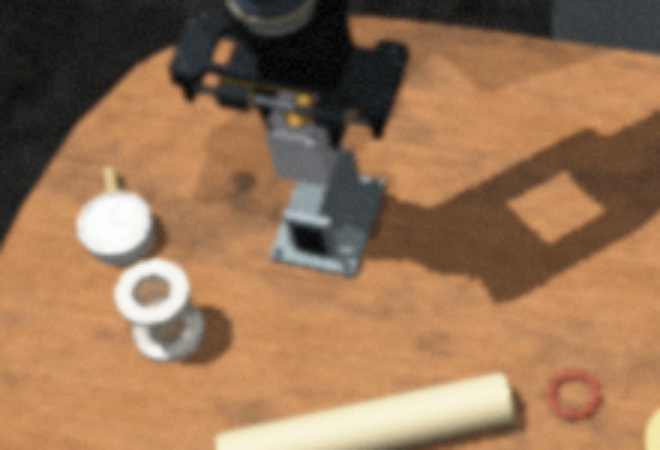

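The carrier hangs level in the jaws with the bushing in its pocket, and the force of about -5.8 N matches the weight. Now I'll move it to the middle.

Request:
step_arm([
  [[0,0,0,-2,10,0,35],[0,0,0,-6,32,0,35],[0,0,0,-10,58,0,35],[0,0,0,-14,86,0,35],[0,0,0,-18,114,0,35],[0,0,0,-22,142,0,35],[0,0,0,-27,170,0,35],[0,0,0,-32,198,0,35],[0,0,0,-36,224,0,35],[0,0,0,-40,244,0,35],[0,0,0,-42,257,0,35],[0,0,0,-43,262,0,35]],
])

```text
time_s: 5.27
position: [0.4783, 0.0019, 0.3332]
tcp_rot: [[-0.003, 0.999, -0.051], [0.002, -0.051, -0.999], [-1.0, -0.003, -0.001]]
force: [0.4, -0.4, -5.5]
opening: 0.549
```

Request:
step_arm([
  [[0,0,0,0,0,-5,35],[0,0,0,0,0,-18,35],[0,0,0,0,0,-34,35],[0,0,0,0,0,-50,35],[0,0,0,0,0,-66,35],[0,0,0,0,0,-82,35],[0,0,0,0,0,-96,35],[0,0,0,0,0,-106,35],[0,0,0,0,0,-112,35],[0,0,0,0,0,-115,35],[0,0,0,0,0,-115,35],[0,0,0,0,0,-115,35]],
])

```text
time_s: 6.27
position: [0.4802, -0.0009, 0.219]
tcp_rot: [[0.001, 0.999, -0.054], [-0.0, -0.054, -0.999], [-1.0, 0.001, 0.0]]
force: [0.4, -0.3, -5.3]
opening: 0.548
```

Request:
step_arm([
  [[0,0,0,0,0,-1.5,35],[0,0,0,0,0,-3,35],[0,0,0,0,0,-4,35],[0,0,0,0,0,-5,35],[0,0,0,0,0,-5,35],[0,0,0,0,0,-5,35]],
])

```text
time_s: 6.77
position: [0.4798, -0.0006, 0.2138]
tcp_rot: [[0.0, 0.999, -0.054], [-0.0, -0.054, -0.999], [-1.0, 0.0, 0.0]]
force: [-0.1, 0.4, -5.6]
opening: 0.551
```

Request:
step_arm([
  [[0,0,0,0,0,-0.5,35],[0,0,0,0,0,-0.8,35],[0,0,0,0,0,-0.8,35]],
])

```text
time_s: 7.02
position: [0.4798, -0.0006, 0.2137]
tcp_rot: [[0.001, 0.999, -0.054], [-0.0, -0.054, -0.999], [-1.0, 0.001, 0.0]]
force: [-0.6, 0.6, 4.3]
opening: 0.551
```

The force changed sign to +4.3 N, so the carrier is on the table. I'll let go, then rise and turn.

Request:
step_arm([
  [[0,0,0,0,0,0,52],[0,0,0,0,0,0,60],[0,0,0,0,0,0,75],[0,0,0,0,0,0,87],[0,0,0,0,0,0,87],[0,0,0,0,0,0,87],[0,0,0,0,0,0,87]],
])

```text
time_s: 7.6
position: [0.4799, -0.0007, 0.2129]
tcp_rot: [[-0.0, 0.999, -0.054], [0.0, -0.054, -0.999], [-1.0, -0.0, -0.0]]
force: [-1.1, 0.2, 0.6]
opening: 0.95
```

Request:
step_arm([
  [[0,0,0,0,0,6,87],[0,0,0,0,0,20,87],[0,0,0,0,0,40,87],[0,0,0,0,0,60,87],[0,0,0,0,0,80,87],[0,0,0,0,0,105,87],[0,0,0,0,0,130,87],[0,0,0,0,0,150,87],[0,0,0,0,0,150,87],[0,0,0,0,0,150,87]],
])

```text
time_s: 8.43
position: [0.4798, -0.0006, 0.3642]
tcp_rot: [[0.003, 0.999, -0.054], [-0.001, -0.054, -0.999], [-1.0, 0.003, 0.001]]
force: [-0.4, -0.6, -1.2]
opening: 1.003
```

Run:
```python
from rig import bot
from m import *
for n in("wrist","top"):
    c=bot.capture(n);f=c["frame"][:,:,::-1];np.savez(n+"4.npz",**c)
    cv2.imwrite(f"pics/{n}4.png",f)
s=bot.read_state();print(s["position"],s["force"],s["opening"])
c=load("wrist4");P=cloud(c)
for u,v in[(320,228),(310,260),(335,260)]:print(P[v,u],ray(c,u,v,.07))
```

```text
[ 0.47925195 -0.0005282   0.36235859] [-0.35294702 -0.15710355  1.01785003] 1.00141430041597
[ 0.48757301 -0.00155093  0.06674596] [ 0.4884728  -0.00159589  0.07      ]
[0.46325895 0.00747929 0.06973187] [0.46335756 0.00746676 0.07      ]
[ 0.46240264 -0.01176436  0.07022445] [ 0.46231925 -0.01176955  0.07      ]
```

View pics/wrist4.png

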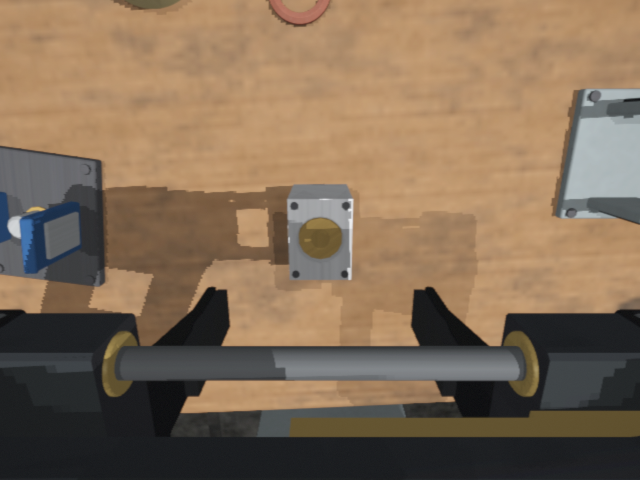

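The wrist view shows the carrier standing upright. Its top face spans (288,198) to (352,280) and the bushing is at (320,238). I'll measure the centre now.

Run:
```python
from m import *
c=load("wrist4");P=cloud(c);X,Y,Z=[P[...,i] for i in range(3)]
m=(np.hypot(X-.48,Y)<.055)&(Z>.066)&(Z<.075)
m[285:]=0
r,b=rectfit(c,cv2.morphologyEx(m.astype(np.uint8),cv2.MORPH_OPEN,np.ones((3,3))),.07);print(r,long_axis(r))
c=load("top4")
```

```text
((479.14990234375, -1.29083251953125), (48.148406982421875, 64.21942901611328), 86.95431518554688) -3.0456848
```

Request:
step_arm([
  [[0,0,4,0,-0.5,0,87],[0,0,11,0,-0.5,0,87],[0,0,18,0,-0.5,0,87],[0,0,25,0,-0.5,0,87],[0,0,32,0,-0.5,0,87],[0,0,39,0,-0.5,0,87],[0,0,46,0,-0.5,0,87],[0,0,53,0,-0.5,0,87],[0,0,60,0,-0.5,0,87],[0,0,67,0,-0.5,0,87],[0,0,74,0,-0.5,0,87],[0,0,80,0,-0.5,0,87]],
])

```text
time_s: 9.53
position: [0.4793, -0.0011, 0.3613]
tcp_rot: [[-0.004, 0.221, 0.975], [0.001, 0.975, -0.221], [-1.0, 0.0, -0.004]]
force: [-0.5, -0.1, -0.7]
opening: 1.001
```

Request:
step_arm([
  [[0,0,6,0,0,0,87],[0,0,10,0,0,0,87],[0,0,10,0,0,0,87],[0,0,10,0,0,0,87]],
])

```text
time_s: 9.87
position: [0.4795, -0.0011, 0.3617]
tcp_rot: [[-0.003, 0.056, 0.998], [0.001, 0.998, -0.056], [-1.0, 0.001, -0.003]]
force: [-1.4, -0.3, 0.3]
opening: 1.002
```

Run:
```python
from rig import bot
from m import *
c=bot.capture("wrist");np.savez("w5.npz",**c);cv2.imwrite("pics/w5.png",c["frame"][:,:,::-1])
s=bot.read_state();print(s["position"],s["tcp_rot"],s["joint_positions"])
P=cloud(c);X,Y,Z=[P[...,i] for i in range(3)]
m=(np.hypot(X-.48,Y)<.055)&(Z>.066)&(Z<.075)
m[285:]=0
r,b=rectfit(c,cv2.morphologyEx(m.astype(np.uint8),cv2.MORPH_OPEN,np.ones((3,3))),.07);print(r,long_axis(r))
```

```text
[ 0.47958467 -0.00110423  0.36196461] [[-2.30825198e-03  5.55615176e-02  9.98452598e-01]
 [ 5.92554029e-04  9.98455158e-01 -5.55602902e-02]
 [-9.99997160e-01  4.63389959e-04 -2.33760930e-03]] [-1.35149117e+01  2.28352759e+01  1.05122030e+02  2.66272888e-03
  5.21792196e+01 -1.03314970e+01]
((479.5223388671875, -0.5854396820068359), (48.612667083740234, 64.26185607910156), 86.87779235839844) -3.1222076
```

View pics/w5.png

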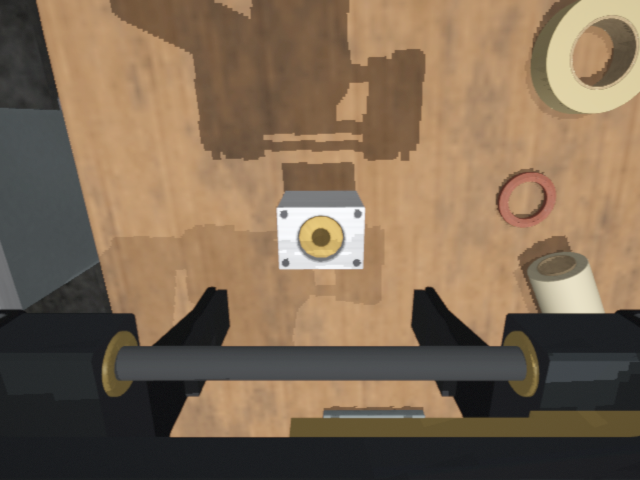

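The jaws line up with the 64 mm faces: the carrier is at (321,237) and the yaw is -3.1°. Now I'll descend.

Request:
step_arm([
  [[0,0,0,0,0,-20,87],[0,0,0,0,0,-45,87],[0,0,0,0,0,-70,87],[0,0,0,0,0,-95,87],[0,0,0,0,0,-115,87],[0,0,0,0,0,-130,87],[0,0,0,0,0,-140,87],[0,0,0,0,0,-146,87],[0,0,0,0,0,-149,87],[0,0,0,0,0,-149,87],[0,0,0,0,0,-149,87]],
])

```text
time_s: 10.83
position: [0.4801, -0.0012, 0.2144]
tcp_rot: [[0.001, 0.054, 0.999], [-0.0, 0.999, -0.054], [-1.0, -0.0, 0.001]]
force: [-0.8, 0.2, 0.1]
opening: 1.003
```

Request:
step_arm([
  [[0,0,0,0,0,0,75],[0,0,0,0,0,0,66],[0,0,0,0,0,0,55],[0,0,0,0,0,0,50],[0,0,0,0,0,0,50],[0,0,0,0,0,0,50],[0,0,0,0,0,0,50]],
])

```text
time_s: 11.42
position: [0.4796, -0.0011, 0.2143]
tcp_rot: [[-0.001, 0.054, 0.999], [0.0, 0.999, -0.054], [-1.0, 0.0, -0.001]]
force: [-2.1, -0.5, 5.3]
opening: 0.737
```

Request:
step_arm([
  [[0,0,0,0,0,4,50],[0,0,0,0,0,12,50],[0,0,0,0,0,24,50],[0,0,0,0,0,38,50],[0,0,0,0,0,54,50],[0,0,0,0,0,70,50],[0,0,0,0,0,86,50],[0,0,0,0,0,100,50],[0,0,0,0,0,112,50],[0,0,0,0,0,118,50],[0,0,0,0,0,120,50],[0,0,0,0,0,120,50]],
])

```text
time_s: 12.42
position: [0.4796, -0.0011, 0.3341]
tcp_rot: [[0.0, 0.054, 0.999], [-0.0, 0.999, -0.054], [-1.0, -0.0, 0.0]]
force: [0.5, 0.0, -6.4]
opening: 0.731
```

Request:
step_arm([
  [[0,0,-1,1,8,0,50],[0,0,-2,3,25,0,50],[0,0,-3,5,45,0,50],[0,0,-4,7,65,0,50],[0,0,-5,9,85,0,50],[0,0,-6,11,105,0,50],[0,0,-7,13,122,0,50],[0,0,-8,15,134,0,50],[0,0,-8,15,141,0,50],[0,0,-8,15,141,0,50],[0,0,-8,15,141,0,50],[0,0,-8,15,141,0,50]],
])

```text
time_s: 13.42
position: [0.4946, 0.1393, 0.3335]
tcp_rot: [[-0.001, 0.192, 0.981], [-0.0, 0.981, -0.192], [-1.0, -0.001, -0.001]]
force: [1.0, 1.0, -5.3]
opening: 0.734
```

Run:
```python
from rig import bot
from m import *
c=bot.capture("wrist");np.savez("w6.npz",**c);cv2.imwrite("pics/w6.png",c["frame"][:,:,::-1])
s=bot.read_state();print(s["position"],s["tcp_rot"],s["force"],s["opening"])
P=cloud(c);X,Y,Z=[P[...,i] for i in range(3)];hsv=cv2.cvtColor(c["frame"],cv2.COLOR_RGB2HSV)
d=np.hypot(X-.495,Y-.25)
m=(d<.09)&(abs(Z-.012)<.006)&(hsv[...,1]<80)
r,b=rectfit(c,cv2.morphologyEx(m.astype(np.uint8),cv2.MORPH_OPEN,np.ones((3,3))),.012);print(r,long_axis(r))
```

```text
[0.49467893 0.13913328 0.33361058] [[-1.02559056e-03  1.92708737e-01  9.81255467e-01]
 [-4.03977345e-04  9.81255823e-01 -1.92709230e-01]
 [-9.99999392e-01 -5.94045745e-04 -9.28516747e-04]] [ 0.29872453  0.34265792 -5.48331556] 0.7314138889379956
((494.19561767578125, 249.79238891601562), (98.76998901367188, 119.15298461914062), 78.90789794921875) -11.09211
```

View pics/w6.png

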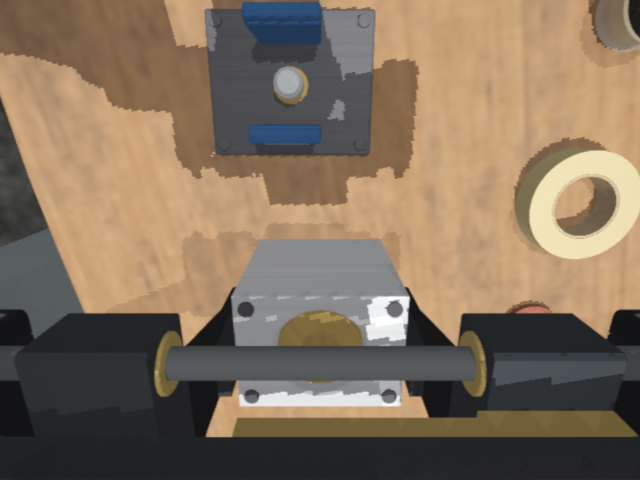

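The whole stand is in view: the plate spans (207,10) to (375,155) and the post tip is at about (288,80). I'll cross-check with the post and the guides.

Run:
```python
from m import *
c=load("w6");P=cloud(c);X,Y,Z=[P[...,i] for i in range(3)];hsv=cv2.cvtColor(c["frame"],cv2.COLOR_RGB2HSV)
d=np.hypot(X-.495,Y-.25)
m=(d<.02)&(abs(Z-.04)<.004);v,u=np.nonzero(m);print("post",ray(c,u.mean(),v.mean(),.04),len(u),np.median(Z[m]))
(x,y),rad=cv2.minEnclosingCircle(np.c_[u,v].astype(np.float32));print(ray(c,x,y,.04),rad)
b=(d<.07)&(hsv[...,0]>100)&(hsv[...,0]<125)&(hsv[...,1]>130)&(Z>.07)
a=np.radians(-11.1);ex=np.array([np.cos(a),np.sin(a)]);ey=np.array([-ex[1],ex[0]])
q=P[b][:,:2]-[.4945,.2498];x,y=q@ex,q@ey
for s in(1,-1):
    k=s*y>0;print("guide",s,k.sum(),np.percentile(x[k],[2,98]),np.percentile(y[k],[2,98]))
```

```text
post [0.49442415 0.24968297 0.04      ] 728 0.04027476538737157
[0.49455523 0.2496314  0.04      ] 16.007909774780273
guide 1 1766 [-0.02064424  0.02038899] [0.0270028  0.03686069]
guide -1 1250 [-0.0206762   0.01993328] [-0.03698117 -0.02714011]
```

Plate, post and guides all put the stand at (0.4944, 0.2497) with a yaw of -11.1°. I'll move above it.

Request:
step_arm([
  [[0,0,0,0,8,0,50],[0,0,0,0,24,0,50],[0,0,0,0,42,0,50],[0,0,0,0,60,0,50],[0,0,0,0,78,0,50],[0,0,0,0,94,0,50],[0,0,0,0,105,0,50],[0,0,0,-0.3,110.5,0,50],[0,0,0,-0.3,110.5,0,50],[0,0,0,-0.3,110.5,0,50],[0,0,0,-0.3,110.5,0,50]],
])

```text
time_s: 14.38
position: [0.4945, 0.2497, 0.3338]
tcp_rot: [[-0.001, 0.193, 0.981], [-0.001, 0.981, -0.193], [-1.0, -0.001, -0.0]]
force: [0.8, -0.8, -5.3]
opening: 0.731
```

Request:
step_arm([
  [[0,0,0,0,0,-4,50],[0,0,0,0,0,-10,50],[0,0,0,0,0,-16,50],[0,0,0,0,0,-22,50],[0,0,0,0,0,-28,50],[0,0,0,0,0,-34,50],[0,0,0,0,0,-38,50],[0,0,0,0,0,-40,50],[0,0,0,0,0,-40,50],[0,0,0,0,0,-40,50]],
])

```text
time_s: 15.22
position: [0.4946, 0.2504, 0.2939]
tcp_rot: [[0.0, 0.192, 0.981], [0.0, 0.981, -0.192], [-1.0, 0.0, 0.0]]
force: [0.6, -0.8, -5.8]
opening: 0.735
```

Run:
```python
from rig import bot
from m import *
c=bot.capture("wrist");cv2.imwrite("pics/w7.png",c["frame"][:,:,::-1])
s=bot.read_state();print(s["position"],s["tcp_rot"],s["force"],s["opening"])
```

```text
[0.49469366 0.25043201 0.29412316] [[ 4.92035850e-04  1.92117643e-01  9.81371779e-01]
 [ 1.43651032e-04  9.81371874e-01 -1.92117734e-01]
 [-9.99999869e-01  2.35503882e-04  4.55272246e-04]] [-0.15254689 -0.81919571 -4.80390449] 0.7319955472280628
```

View pics/w7.png

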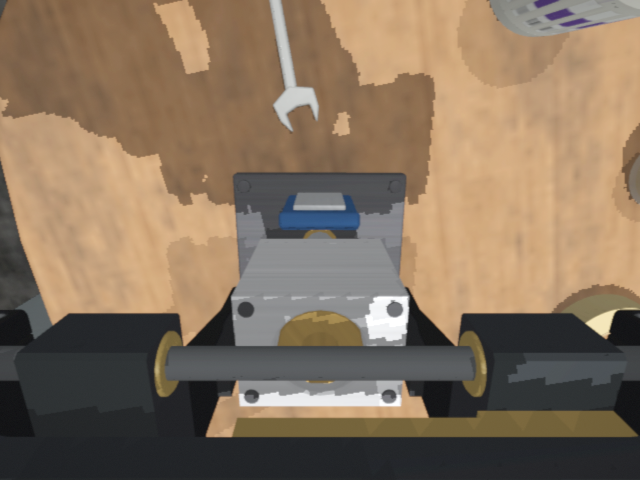

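The carrier is lined up over the post, with the plate, the far guide and the carrier all centred near u=320. I'll lower it in stages and watch the force.

Request:
step_arm([
  [[0,0,0,0,-0.5,-3,50],[0,0,0,0,-0.5,-7,50],[0,0,0,0,-0.5,-11,50],[0,0,0,0,-0.5,-15,50],[0,0,0,0,-0.5,-19,50],[0,0,0,0,-0.5,-23,50],[0,0,0,0,-0.5,-27,50],[0,0,0,0,-0.5,-31,50],[0,0,0,0,-0.5,-35,50],[0,0,0,0,-0.5,-38,50],[0,0,0,0,-0.5,-40,50],[0,0,0,0,-0.5,-40,50]],
])

```text
time_s: 16.27
position: [0.4944, 0.2498, 0.2534]
tcp_rot: [[-0.001, 0.192, 0.981], [-0.0, 0.981, -0.192], [-1.0, -0.0, -0.001]]
force: [0.2, -0.3, -5.8]
opening: 0.736
```

Request:
step_arm([
  [[0,0,0,0,0,-2,50],[0,0,0,0,0,-4,50],[0,0,0,0,0,-7,50],[0,0,0,0,0,-10,50],[0,0,0,0,0,-13,50],[0,0,0,0,0,-16,50],[0,0,0,0,0,-16,50],[0,0,0,0,0,-16,50]],
])

```text
time_s: 16.93
position: [0.4946, 0.2498, 0.2378]
tcp_rot: [[-0.0, 0.192, 0.981], [-0.0, 0.981, -0.192], [-1.0, -0.0, -0.0]]
force: [0.5, -0.1, -3.7]
opening: 0.735
```

The load dropped from 5.8 to 3.7 N, so the post is now carrying the bushing. I'll continue down.

Request:
step_arm([
  [[0,0,0,0,0,-2,50],[0,0,0,0,0,-4,50],[0,0,0,0,0,-6,50],[0,0,0,0,0,-8,50],[0,0,0,0,0,-9.5,50],[0,0,0,0,0,-10.5,50],[0,0,0,0,0,-10.5,50],[0,0,0,0,0,-10.5,50]],
])

```text
time_s: 17.6
position: [0.4945, 0.2499, 0.2273]
tcp_rot: [[-0.0, 0.192, 0.981], [-0.0, 0.981, -0.192], [-1.0, -0.0, -0.0]]
force: [0.0, 0.3, -4.5]
opening: 0.732
```

Request:
step_arm([
  [[0,0,0,0,0,-0.5,50],[0,0,0,0,0,-1,50],[0,0,0,0,0,-1,50],[0,0,0,0,0,-1,50]],
])

```text
time_s: 17.93
position: [0.4946, 0.2499, 0.2265]
tcp_rot: [[0.0, 0.192, 0.981], [0.0, 0.981, -0.192], [-1.0, 0.0, 0.0]]
force: [0.5, -0.5, -3.6]
opening: 0.732
```

Request:
step_arm([
  [[0,0,0,0,0,-0.5,50],[0,0,0,0,0,-0.5,50],[0,0,0,0,0,-0.5,50]],
])

```text
time_s: 18.18
position: [0.4946, 0.2499, 0.2263]
tcp_rot: [[0.0, 0.192, 0.981], [0.0, 0.981, -0.192], [-1.0, 0.0, 0.0]]
force: [-1.4, -1.0, 1.3]
opening: 0.737
```

Request:
step_arm([
  [[0,0,0,0,0,-0.5,50],[0,0,0,0,0,-0.5,50],[0,0,0,0,0,-0.5,50]],
])

```text
time_s: 18.43
position: [0.4946, 0.2499, 0.2263]
tcp_rot: [[0.0, 0.192, 0.981], [0.0, 0.981, -0.192], [-1.0, 0.0, 0.0]]
force: [-1.0, -1.2, 4.8]
opening: 0.734
```

The carrier is bottomed out at exactly the predicted height of 0.2263 m. I'll let go, then rise straight up.

Request:
step_arm([
  [[0,0,0,0,0,0,66],[0,0,0,0,0,0,72],[0,0,0,0,0,0,80],[0,0,0,0,0,0,87],[0,0,0,0,0,0,87],[0,0,0,0,0,0,87],[0,0,0,0,0,0,87],[0,0,0,0,0,0,87]],
])

```text
time_s: 19.1
position: [0.4945, 0.2499, 0.2254]
tcp_rot: [[-0.0, 0.192, 0.981], [-0.0, 0.981, -0.192], [-1.0, -0.0, -0.0]]
force: [-0.0, -0.1, -0.4]
opening: 0.996
```

Request:
step_arm([
  [[0,0,0,0,0,4,87],[0,0,0,0,0,12,87],[0,0,0,0,0,25,87],[0,0,0,0,0,42,87],[0,0,0,0,0,62,87],[0,0,0,0,0,85,87],[0,0,0,0,0,105,87],[0,0,0,0,0,125,87],[0,0,0,0,0,140,87],[0,0,0,0,0,150,87],[0,0,0,0,0,150,87],[0,0,0,0,0,150,87]],
])

```text
time_s: 20.1
position: [0.4944, 0.2498, 0.3759]
tcp_rot: [[0.001, 0.192, 0.981], [0.0, 0.981, -0.192], [-1.0, 0.0, 0.001]]
force: [-0.0, 0.5, -0.7]
opening: 0.996
```

Run:
```python
from rig import bot
from m import *
c=bot.capture("wrist");np.savez("w8.npz",**c);cv2.imwrite("pics/w8.png",c["frame"][:,:,::-1])
t=bot.capture("side");cv2.imwrite("pics/s8.png",t["frame"][:,:,::-1])
s=bot.read_state();print(s["time_s"],s["position"],s["force"],s["opening"])
P=cloud(c);X,Y,Z=[P[...,i] for i in range(3)];hsv=cv2.cvtColor(c["frame"],cv2.COLOR_RGB2HSV)
d=np.hypot(X-.4944,Y-.2497)
m=(d<.045)&(abs(Z-.082)<.004);m[290:]=0
r,b=rectfit(c,cv2.morphologyEx(m.astype(np.uint8),cv2.MORPH_OPEN,np.ones((3,3))),.082);print("carrier",r,long_axis(r),np.median(Z[m]))
k=(d<.025)&(Z>.09)&(Z<.11);v,u=np.nonzero(k);print("bush",np.median(Z[k]),ray(c,u.mean(),v.mean(),.098),k.sum())
```

```text
20.2 [0.4940952  0.2496958  0.37453884] [-0.2079201  -0.01748034  0.19631546] 0.9989711037881277
carrier ((495.203369140625, 250.25442504882812), (48.924720764160156, 64.16885375976562), 78.94468688964844) -11.055321 0.08279967017886375
bush 0.09842495762039749 [0.49582038 0.2508695  0.098     ] 1491
```

View pics/w8.png

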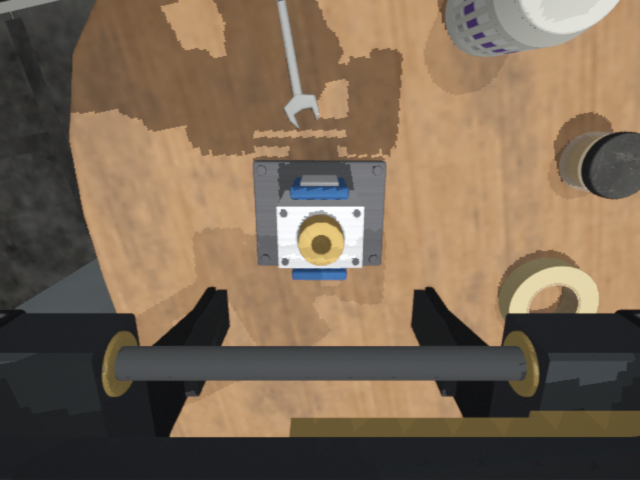

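View pics/s8.png

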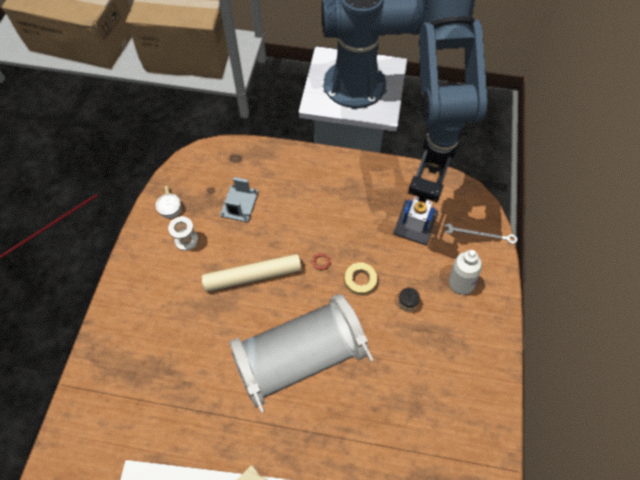

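The carrier, at (320,237) in the wrist view, sits between the guides with the bushing standing proud at (321,241). Its top is at 82.8 mm and the bushing top at 98.4 mm. In the side view the bystanders are where they started. Everything agrees, so I'll hand in.

```bash
python3 -c "
from rig import bot
print(bot.hand_in())"
```

```text
the job is handed in; nothing more can be done
None
```

The carrier is home on the knock-out stand with the bushing held proud, and the job was handed in at about 20 s of the 54 s allowed. No verdict came back.

**What I did:** I lifted the carrier out of the dock by its y faces. I stood it on the open table at (0.479, -0.001) m, about 0.25 m from both dock and stand, and let go. I then took it by its x faces, lowered it in small steps between the guides until it bottomed, let go and rose clear.

**Last checks:**

| Check | Measured | Expected |
|---|---|---|
| Carrier centre against stand centre | about 1 mm apart | within 7 mm |
| Carrier yaw against stand yaw | -11.06° against -11.09° | within 0.2 rad |
| Carrier top height | 82.8 mm | 82 mm |
| Bushing top height | 98.4 mm, so about 16 mm proud | 98 mm |

- **Contact:** the wrist force was about zero after release, and the arm was 150 mm clear above the stand.
- **Bystanders:** they looked unmoved in the side view. I checked this only by eye.
- **Disagreements:** one automatic wrist-camera measurement of the carrier and bushing in the dock failed because it picked up the gripper, so I used the dock plate fit instead. The first fixed-camera position fits spread by several millimetres. I used them only to get close, then measured again with the wrist camera.

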